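# Earth the gripper and reset the tripped module

## Task

One of the four plug-in modules in the rack has tripped: its reset button stands out higher than the other three. With the fingertips, first touch the domed steel stud of the earthing block lightly to discharge static, without touching the two slim posts beside it; then push the tripped module's button gently all the way in and withdraw. Do not touch the other three modules, do not pick up or pull out anything, and leave everything else where it is.

Things in the scene. Friction and masses are not known exactly. Their poses are not given: they have to be found in the camera images.
- rack: Fixed aluminium rack, 70 x 222 mm, lying roughly across the robot's front (long side along its own y), with four shallow pockets in a row, 52 mm apart (centres at y = -78, -26, 26, 78 mm in its frame). Origin at the centre of its underside, on the bench; pocket floor 8 mm up, pocket walls 20 mm up.
- earth_block: Fixed grey earthing block, 90 x 40 x 28 mm, long side along its own x; carries the domed earth stud near its -x end and two slim binding posts towards its +x end. Origin at the centre of its underside, on the bench.
- stud_top (a point): Top of the earth stud: bare steel, 22 mm across, domed, the widest of the three steel things on the earthing block, top 46 mm above the bench. It is a vertical plunger on a light spring (400 N/m, 8 mm travel, about 3 N at the bottom) and comes back up by itself.
- stud: The earth stud itself (its moving body); origin on its axis 18 mm below its top.
- posts: Two slim upright steel binding posts, fixed, 12 to 14 mm across and 18 mm tall, tops 46 mm above the bench, on the earthing block 44 and 62 mm behind the stud (along the block's +x). Not to be touched. Origin on top of the block, midway between their feet.
- module_1: Grey plug-in module, 51 x 44 x 60 mm, 0.3 to 0.4 kg, loose in a rack pocket (about 1.5 mm play); the four look alike and their places vary; the tripped one, its button standing out. Origin: centre of its underside, 8 mm above the bench. At the centre of its flat top, 60 mm above the origin, is its reset button: a flat round black cap 22 mm across, 6 mm thick.
- reset_1 (a joint): Travel of module_1's reset button: 0 = tripped, its top 76 mm above the module's origin (16 mm above the module's top, 84 mm above the bench); 0.010 m = fully in, its top 66 mm above the origin, on a hard stop. It resists with about 3 N of friction and stays where it is left.
- module_2: Grey plug-in module, 51 x 44 x 60 mm, 0.3 to 0.4 kg, loose in a rack pocket (about 1.5 mm play); the four look alike and their places vary; not tripped, not to be touched. Origin: centre of its underside, 8 mm above the bench. At the centre of its flat top, 60 mm above the origin, is its reset button: a flat round black cap 22 mm across, 6 mm thick.
- reset_2 (a joint): Travel of module_2's reset button: 0 = tripped, its top 76 mm above the module's origin (16 mm above the module's top, 84 mm above the bench); 0.010 m = fully in, its top 66 mm above the origin, on a hard stop. It resists with about 3 N of friction and stays where it is left.
- module_3: Grey plug-in module, 51 x 44 x 60 mm, 0.3 to 0.4 kg, loose in a rack pocket (about 1.5 mm play); the four look alike and their places vary; not tripped, not to be touched. Origin: centre of its underside, 8 mm above the bench. At the centre of its flat top, 60 mm above the origin, is its reset button: a flat round black cap 22 mm across, 6 mm thick.
- reset_3 (a joint): Travel of module_3's reset button: 0 = tripped, its top 76 mm above the module's origin (16 mm above the module's top, 84 mm above the bench); 0.010 m = fully in, its top 66 mm above the origin, on a hard stop. It resists with about 3 N of friction and stays where it is left.
- module_4: Grey plug-in module, 51 x 44 x 60 mm, 0.3 to 0.4 kg, loose in a rack pocket (about 1.5 mm play); the four look alike and their places vary; not tripped, not to be touched. Origin: centre of its underside, 8 mm above the bench. At the centre of its flat top, 60 mm above the origin, is its reset button: a flat round black cap 22 mm across, 6 mm thick.
- reset_4 (a joint): Travel of module_4's reset button: 0 = tripped, its top 76 mm above the module's origin (16 mm above the module's top, 84 mm above the bench); 0.010 m = fully in, its top 66 mm above the origin, on a hard stop. It resists with about 3 N of friction and stays where it is left.
- lead_plug: Black banana plug lying flat, 58 mm long, 12 mm thick; loose bystander, to be left where it is. Origin at the centre of its underside, on the bench.
- spool: Solder spool, 60 mm across, 40 mm tall; loose bystander, to be left where it is. Origin at the centre of its underside, on the bench.
- capacitor_1: Brown round capacitor can standing upright, 34 mm across, 58 mm tall; loose bystander, to be left where it is. Origin at the centre of its underside, on the bench.
- capacitor_2: Brown round capacitor can standing upright, 34 mm across, 58 mm tall; loose bystander, to be left where it is. Origin at the centre of its underside, on the bench.
- cutter: Side cutter lying flat, 46 x 121 x 10 mm; loose bystander, to be left where it is. Origin at the centre of its underside, on the bench.
- heat_sink: Finned metal heat sink, 36 x 44 x 20 mm; loose bystander, to be left where it is. Origin at the centre of its underside, on the bench.
- plug: Yellow mains-style earth plug, 40 x 82 x 40 mm; loose bystander, to be left where it is. Origin at the centre of its underside, on the bench.
- strap: Dark wrist band with a buckle, 50 x 70 x 20 mm; loose bystander, to be left where it is. Origin at the centre of its underside, on the bench.

How it is judged:
By the outcome, as a careful person would: the job done as asked, in the order asked, and still so for the second after the job is handed in, with the robot touching nothing.
It also fails if it takes over 42 s, if anything falls off the work surface, if the arm or the gripper's body presses on something with over 40 N, if the wrist force passes 120 N, or if a joint passes its speed limit or range.

## Robot

A 6-joint arm with a two-finger parallel gripper is mounted at the origin on a cart in front of the work surface, level with it; the furniture and walls round the work are solid. World frame = base frame: x ahead of the robot, y to its left, z up, the work surface at z = 0. Lengths are in m, angles in degrees, forces in N, time in s.
With the tool pointing down it reaches from about 0.25 to 0.725 m from the base axis. Payload 9.7 kg.
Tool frame: the origin (TCP) lies midway between the tips of the shut fingers; the grasp point (between the pads) lies 19 mm behind it; z points along the fingers, y is the line along which they close (so a half turn about z gives the same grasp; the last joint's range is limited). The gripper opens to 85 mm and grips with 20 to 120 N. Pads are 22 mm wide; open, the fingers measure 114 mm over their backs; the gripper's body (76 mm by 85 mm) begins 54 mm behind the grasp point. The pads swing forward as they close: fully open they stand 13 mm farther back than shut.
Start: joints at [-66.177, 4.979, 10.078, 95.1, 0, 90], TCP at [0.222, -0.503, 0.231] pointing down, gripper open.
Joint ranges: [-179.16, 179.16], [-48.56, 103.87], [-65.8, 70.77], [-126.05, 130.52], [-82.76, 87.17], [-180, 180]. Speed limits (degrees/s): [127.2, 127.2, 147.25, 180, 180, 180].

## Interface

Orientations are given as [roll, pitch, yaw] about the fixed x, y, z axes, in that order (R = Rz(yaw) Ry(pitch) Rx(roll)).
In Python, from workcell import bot gives the robot as it stands. The module is installed in compiled form; this text tells all that it offers.
- The arm moves only by the tool send_rows, never from a script. Its argument "moves" is one flat list of numbers, 7 for each row, row after row: the shift along the world's x, y, z normalised to -1 to 1, where 1 is 0.025 m, then the turn, a rotation vector about the world's x, y, z normalised to -1 to 1, where 1 is 0.15 rad, then the closure, from -1 (fully open) to 1 (shut), so that 0 is half open. A call has 1 to 8 rows; each row shifts and turns the commanded pose from where the row before left it; what a row does not reach is not made up. A row lasts 1/8 s, in which the tool goes at most 62.5 mm and 10.7 degrees, less where a joint would pass 70% of its speed; a pose out of reach is approached as far as the arm can. A call with a number of a shift or a turn outside -1 to 1 is refused whole. A call with a gripper value outside its range is refused whole. The fingers move at their own pace and stop on an object; "squeeze" is the grip in N (left out, the last holds). Time passes only in rows, so rows that do not move let the fingers close. It gives the time, the measured TCP pose, the force, the opening and the grip force at its end, in the units of the state.
- bot.get_obs(): the state, without advancing time (a new reading comes with each control period).
- bot.camera(name): name is "side" or "top" or "wrist"; returns a dict with "color" (400x640x3 uint8, red, green, blue), "camera_matrix" (3x3 intrinsics, pixels), "R" (3x3) and "t" (3): a world point X has camera coordinates R X + t. Camera axes: x right, y down, z forward; pixel columns grow to the right and rows downward; lengths in m; the calibration is good to about 2 mm. The wrist camera is an equidistant fisheye: a pixel r from the principal point sees the ray r / f radians off the axis. A picture is of the moment at which its call begins. There is no depth.
- bot.job_done(): hands the job in; it is judged then, once.
Trained networks look in the newest picture that a camera, given by its name, has taken for a name from the list of things; names that differ only in an ending like _2 or _b are one class to them, and where a whole thing is asked for, a point or a joint stands for the part that bears it (a point fixed in the world has none). Each returns a list of dicts, best first, with "p" (0 to 1); they miss things now and then, are a little off and sometimes report something else, mostly with a low value. They report only what shows in the picture. A call takes as long as a camera call.
- bot.boxes_of(camera, query): "extent" ([left, top, right, bottom] in pixels, round what is visible of it).
- bot.trace(camera, query): "region" (400x640 bool, what is visible of it) and "extent" ([left, top, right, bottom] in pixels, round what is visible of it).
- bot.landmark_of(camera, query): "pixel" ([column, row] in pixels: a listed point, or the origin of a listed thing).
The state is a dict: "time": time; "q": joint angles; "qd": joint speeds; "joint_efforts": joint torques, N m; "ee_pos": TCP position; "tcp_rot": TCP orientation; "wrist_force": force on the tool from outside, world axes, zero at the start; "torque": the same for the moment, N m; "opening": finger opening in m; "grasp_force": force on a finger pad.
Only numpy, scipy, OpenCV 4.12 (cv2) and the standard library are available. Lean on these libraries where they do the work, as an engineer would, in place of code of your own. Each camera call takes 0.05 s, during which the arm holds its last target. There are 200 camera calls.

## Working session

There is one attempt and no reset: what is moved stays moved. The work goes in short steps, Python scripts to look and compute and a tool call to move; the robot and the scene stay as the last step left them, time stands still between calls to the robot, and variables do not carry over. Pictures are saved under pics/ and viewed, at most 10 in all, crops included, and the job is handed in when it is done.

Besides the shell and the picture viewer there is one more tool, called after ">>>" as name(argument=value, ...) on one line, values as JSON. send_rows: Moves the arm, as the interface text tells. Its arguments: {"type":"object","properties":{"moves":{"type":"array"},"squeeze":{"type":"number"}},"required":["moves"]}

```bash
mkdir -p pics; cat > h.py <<'E'
from workcell import bot
import cv2, numpy as np
def save(c,n):
    im=bot.camera(c); cv2.imwrite(f'pics/{n}.png',im['color'][:,:,::-1]); return im
def at(cam,px,z):
    K=np.array(cam['camera_matrix']);R=np.array(cam['R']);t=np.array(cam['t'])
    u=np.linalg.inv(K)@[px[0],px[1],1.]
    d=R.T@u; c=-R.T@t
    return c+d*(z-c[2])/d[2]
def atw(cam,px,z):
    K=np.array(cam['camera_matrix']);R=np.array(cam['R']);t=np.array(cam['t'])
    v=np.array([(px[0]-K[0,2]),(px[1]-K[1,2])]);r=np.hypot(*v);th=r/K[0,0]
    u=np.r_[np.sin(th)*v/max(r,1e-9),np.cos(th)]
    d=R.T@u; c=-R.T@t
    return c+d*(z-c[2])/d[2]
E
python3 - <<'E'
from h import *
o=bot.get_obs();print(o['time'],o['ee_pos'],o['tcp_rot'],o['opening'])
for c in ['top','side']:
    im=save(c,c+'0'); print(c,-im['R'].T@im['t'])
    for q in ['module_1','reset_1','stud_top','stud','posts','earth_block','rack']:
        l=bot.landmark_of(c,q)
        z={'stud_top':.046,'stud':.028,'posts':.028,'module_1':.008}.get(q,0)
        for r in l[:5]: print(q,round(r['p'],2),np.round(r['pixel'],1),at(im,r['pixel'],z).round(3))
E
```

```text
0.0 [ 0.22204727 -0.50291755  0.23059041] [-1.79922072e+02  1.35866275e-04  2.38202113e+01] 0.08541717748485435
top [0.36470586 0.17250975 1.13171792]
module_1 0.92 [287.5 241.6] [0.438 0.236 0.008]
module_1 0.82 [261.4 238.8] [0.443 0.298 0.008]
module_1 0.7 [245.9 238.8] [0.442 0.334 0.008]Traceback (most recent call last):
  File "<stdin>", line 6, in <module>
ValueError: it knows: capacitor, cutter, earth_block, heat_sink, lead_plug, module, plug, posts, rack, spool, strap, stud, stud_top
```

View pics/top0.png

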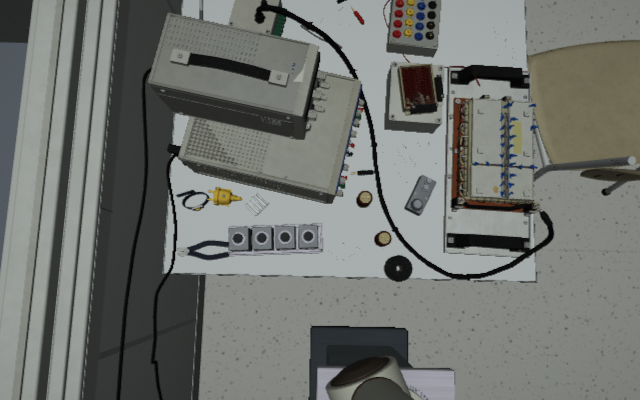

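The top view shows the four modules at about (238–310, 238) and the earth block at about (420,195), with the wide stud at its lower end. A cable crosses the bench between the two.

```bash
python3 - <<'E'
from h import *
for c in ['top','side']:
    im=save(c,c+'1'); print(c,(-im['R'].T@im['t']).round(3))
    for q in ['module_1','stud_top','stud','posts','earth_block','rack','capacitor_1','spool']:
        l=bot.landmark_of(c,q)
        z={'stud_top':.046,'stud':.028,'posts':.028,'module_1':.008}.get(q,0)
        for r in l[:5]: print(q,round(r['p'],2),np.round(r['pixel'],1),at(im,r['pixel'],z).round(3))
t=cv2.imread('pics/top1.png')
cv2.imwrite('pics/topc.png',np.vstack([cv2.resize(t[210:265,170:340],None,fx=4.5,fy=4.5,interpolation=2),cv2.resize(t[165:225,340:510],None,fx=4.5,fy=4.5,interpolation=2)]))
E
```

```text
top [0.365 0.173 1.132]
module_1 0.85 [262.9 240. ] [0.44  0.294 0.008]
module_1 0.82 [286.1 238.4] [0.446 0.239 0.008]
module_1 0.71 [304.7 238.7] [0.446 0.195 0.008]
module_1 0.67 [245.7 240.5] [0.438 0.335 0.008]
module_1 0.59 [425.9 187.5] [ 0.577 -0.095  0.008]
stud_top 0.59 [274.1 236.6] [0.446 0.265 0.046]
stud_top 0.43 [417.7 201.6] [ 0.536 -0.066  0.046]
posts 0.46 [426.4 184.9] [ 0.58  -0.091  0.028]
earth_block 0.92 [419.4 196.7] [ 0.555 -0.081  0.   ]
rack 0.78 [274.7 237.8] [0.447 0.267 0.   ]
rack 0.65 [426.6 183.6] [ 0.588 -0.099  0.   ]
rack 0.31 [363.5 202.9] [0.537 0.055 0.   ]
rack 0.23 [286.5 237.5] [0.448 0.239 0.   ]
capacitor_1 0.79 [384.  236.3] [0.457 0.005 0.   ]
capacitor_1 0.5 [361.6 203.9] [0.534 0.06  0.   ]
spool 0.96 [395.3 263.5] [ 0.393 -0.022  0.   ]
side [ 0.42  -0.662  0.414]
module_1 0.67 [285.3 210.3] [0.444 0.256 0.008]
module_1 0.65 [285.4 222.8] [0.442 0.183 0.008]
module_1 0.16 [290.1 259.5] [0.446 0.015 0.008]
stud_top 0.48 [337.1 261.1] [ 0.528 -0.06   0.046]
stud 0.4 [335.4 272.2] [ 0.524 -0.068  0.028]
posts 0.55 [363.8 275.8] [ 0.573 -0.083  0.028]
earth_block 0.71 [350.8 287.7] [ 0.552 -0.077  0.   ]
rack 0.85 [283.9 211.9] [0.441 0.264 0.   ]
capacitor_1 0.98 [332.9 248.7] [0.54  0.066 0.   ]
capacitor_1 0.79 [290.3 260.9] [0.447 0.022 0.   ]
capacitor_1 0.49 [286.5 221.9] [0.445 0.204 0.   ]
spool 0.69 [254.2 276.4] [ 0.378 -0.028  0.   ]
```

View pics/side1.png

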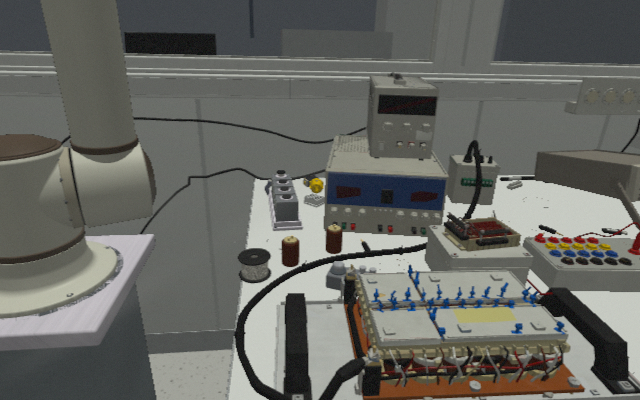

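View pics/topc.png

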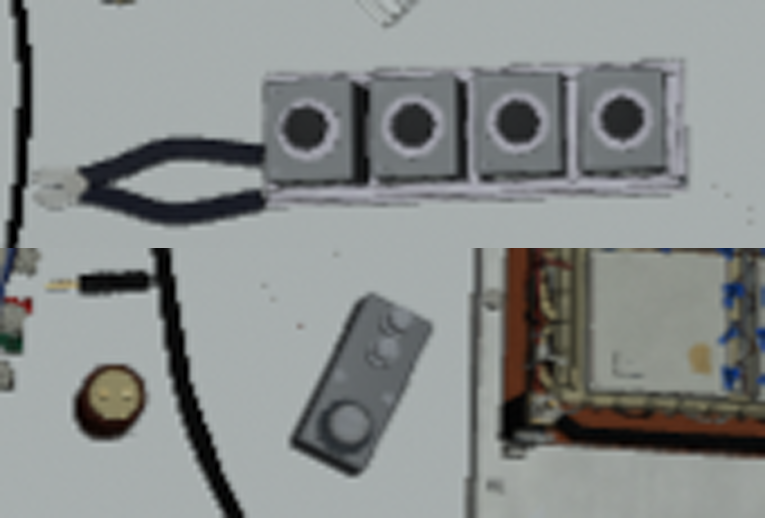

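```bash
python3 - <<'E'
from h import *
T=bot.camera('top');S=bot.camera('side')
P=lambda c:np.array(c['camera_matrix'])@np.c_[c['R'],c['t']]
def tri(a,b):
    X=cv2.triangulatePoints(P(T),P(S),np.array(a,float).reshape(2,1),np.array(b,float).reshape(2,1));return (X[:3]/X[3]).ravel().round(3)
print('box corner',tri((454,204),(350,272)))
print('handle end',tri((449,241),(292,295)),tri((525,242),(297,380)))
print('stud',at(T,(417.1,204.1),.046),tri((417.1,204.1),(337,262)),'post far',at(T,(428.5,180.8),.046))
for i,c in enumerate([(305,127),(412,124),(518,121),(622,118)]): print(at(T,(170+c[0]/4.5,210+c[1]/4.5),.076).round(4))
E
```

```text
box corner [ 0.531 -0.143  0.076]
handle end [ 0.445 -0.141  0.036] [ 0.445 -0.316  0.043]
stud [ 0.53010773 -0.0648904   0.046     ] [ 0.529 -0.064  0.047] post far [ 0.58613036 -0.0921032   0.046     ]
[0.4384 0.3427 0.076 ]
[0.4412 0.29   0.076 ]
[0.444  0.2377 0.076 ]
[0.4467 0.1862 0.076 ]
```

>>> send_rows(moves=[0, 0, 0.8, 0, 0, 0, 1, 0, 0, 0.8, 0, 0, 0, 1, 0, 0, 0.8, 0, 0, 0, 1, 0, 0, 0.8, 0, 0, 0, 1])

```text
time: 1.6
ee_pos: [0.2221, -0.5031, 0.312]
tcp_rot: [180.0, -0.0, 23.8]
wrist_force: [1.1, 0.5, -0.5]
opening: 0.0123
grasp_force: 0.0
```

>>> send_rows(moves=[0.68, 0.97, 0, 0, 0, 0, 1, 0.68, 0.97, 0, 0, 0, 0, 1, 0.68, 0.97, 0, 0, 0, 0, 1, 0.68, 0.97, 0, 0, 0, 0, 1, 0.68, 0.97, 0, 0, 0, 0, 1, 0.68, 0.97, 0, 0, 0, 0, 1, 0.68, 0.97, 0, 0, 0, 0, 1, 0.68, 0.97, 0, 0, 0, 0, 1])

```text
time: 2.6
ee_pos: [0.3586, -0.3083, 0.3114]
tcp_rot: [180.0, -0.0, 23.8]
wrist_force: [0.7, -0.0, -0.3]
opening: 0.0001
grasp_force: 0.0
```

>>> send_rows(moves=[0.68, 0.97, 0, 0, 0, 0, 1, 0.68, 0.97, 0, 0, 0, 0, 1, 0.68, 0.97, -0.5, 0, 0, 0, 1, 0.68, 0.97, -0.8, 0, 0, 0, 1, 0.68, 0.97, -0.8, 0, 0, 0, 1, 0.68, 0.97, -0.8, 0, 0, 0, 1, 0.68, 0.97, -0.8, 0, 0, 0, 1, 0.68, 0.97, -0.8, 0, 0, 0, 1])

```text
time: 3.6
ee_pos: [0.4946, -0.1143, 0.1982]
tcp_rot: [180.0, -0.0, 23.8]
wrist_force: [0.3, -0.3, -0.3]
opening: -0.0001
grasp_force: 0.0
```

>>> send_rows(moves=[0.68, 0.97, -0.8, 0, 0, 0, 1, 0.68, 0.97, -0.8, 0, 0, 0, 1, 0, 0, -0.8, 0, 0, 0, 1, 0, 0, -0.4, 0, 0, 0, 1, 0, 0, 0, 0, 0, 0, 1])

```text
time: 4.22
ee_pos: [0.5278, -0.0668, 0.1285]
tcp_rot: [-180.0, 0.0, 23.8]
wrist_force: [-0.4, -0.5, 0.7]
opening: 0.0005
grasp_force: 0.0
```

```bash
python3 - <<'E'
from h import *
im=save('wrist','w1');o=bot.get_obs();print(o['time'],o['ee_pos'],o['tcp_rot'],o['wrist_force'])
print(im['camera_matrix'],-im['R'].T@im['t'])
for q,z in [('stud_top',.046),('stud',.028),('posts',.028),('module_1',.008)]:
    for r in bot.landmark_of('wrist',q)[:4]: print(q,round(r['p'],2),np.round(r['pixel'],1),atw(im,r['pixel'],z).round(4))
for r in bot.trace('wrist','stud')[:2]:
    m=cv2.moments(r['region'].astype(np.uint8));print(r['p'],r['extent'],m['m10']/m['m00'],m['m01']/m['m00'])
E
```

```text
4.275 [ 0.52810426 -0.06693526  0.12926234] [ 1.79991653e+02 -1.53580822e-02  2.37928266e+01] [ 0.48155937  0.31099051 -0.1891875 ]
[[309.70691629   0.         322.58925733]
 [  0.         309.70691629 198.0234287 ]
 [  0.           0.           1.        ]] [ 0.58883872 -0.03958963  0.27191056]
stud_top 0.93 [321.1 201.6] [ 0.5284 -0.0648  0.046 ]
stud 0.96 [323.1 194.1] [ 0.5301 -0.0658  0.028 ]
posts 0.63 [373.  152.5] [ 0.5776 -0.0883  0.028 ]
module_1 0.95 [ 82.7 166.9] [0.4488 0.1833 0.008 ]
module_1 0.78 [ 26.5 142.1] [0.4392 0.2966 0.008 ]
module_1 0.73 [ 51.2 158. ] [0.4384 0.2399 0.008 ]
module_1 0.45 [ 10.5 134.8] [0.4354 0.3393 0.008 ]
0.92 [312.1, 184.8, 339.0, 212.1] 322.8444055944056 198.0681818181818
```

View pics/w1.png

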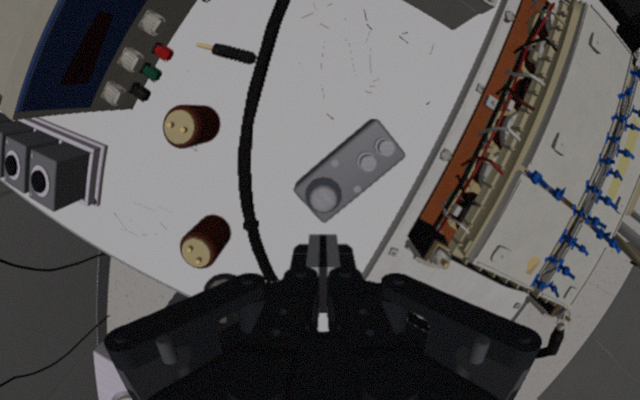

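The wrist view shows the stud at about (321,198) and the posts at (367,160) and (385,147). The closed fingertips are almost straight above the stud.

>>> send_rows(moves=[0.04, 0.08, -0.8, 0, 0, 0, 1, 0, 0, -0.8, 0, 0, 0, 1, 0, 0, -0.8, 0, 0, 0, 1, 0, 0, -0.5, 0, 0, 0, 1, 0, 0, -0.2, 0, 0, 0, 1, 0, 0, 0, 0, 0, 0, 1])

```text
time: 5.28
ee_pos: [0.5293, -0.0647, 0.0515]
tcp_rot: [180.0, -0.0, 23.8]
wrist_force: [-0.8, 0.4, 0.5]
opening: -0.0002
grasp_force: 0.0
```

>>> send_rows(moves=[0, 0, -0.1, 0, 0, 0, 1, 0, 0, -0.1, 0, 0, 0, 1, 0, 0, -0.1, 0, 0, 0, 1, 0, 0, 0, 0, 0, 0, 1])

```text
time: 5.78
ee_pos: [0.5292, -0.0646, 0.0437]
tcp_rot: [180.0, -0.0, 23.8]
wrist_force: [1.2, -0.3, 2.1]
opening: -0.0
grasp_force: 0.4
```

>>> send_rows(moves=[0, 0, -0.06, 0, 0, 0, 1, 0, 0, 0, 0, 0, 0, 1])

```text
time: 6.02
ee_pos: [0.5292, -0.0646, 0.0423]
tcp_rot: [180.0, -0.0, 23.8]
wrist_force: [0.8, 0.3, 1.4]
opening: 0.0001
grasp_force: 0.7
```

```bash
python3 - <<'E'
from h import *
f=[]
for i in range(4):
    im=bot.camera('wrist'); o=bot.get_obs(); f.append(o['wrist_force'])
print(np.array(f).round(1),o['ee_pos'],o['time'])
E
```

```text
[[-0.2 -0.   1.8]
 [-0.9  1.   0.7]
 [ 0.1 -0.3  0.6]
 [ 0.4 -0.4  0.8]] [ 0.52920217 -0.06464685  0.04239199] 6.225
```

Average force is about 1.2 N with 3–4 mm of compression, so the stud has been touched. Now I lift and go to the rack.

>>> send_rows(moves=[0, 0, 0.3, 0, 0, 0, 1, 0, 0, 0.9, 0, 0, 0, 1, 0, 0, 0.9, 0, 0, 0, 1, 0, 0, 0.9, 0, 0, 0, 1, 0, 0, 0.9, 0, 0, 0, 1, 0, 0, 0.9, 0, 0, 0, 1, 0, 0, 0.9, 0, 0, 0, 1])

```text
time: 7.1
ee_pos: [0.529, -0.0646, 0.186]
tcp_rot: [180.0, -0.0, 23.8]
wrist_force: [0.8, -0.5, 0.7]
opening: -0.0
grasp_force: 0.0
```

>>> send_rows(moves=[-0.25, 0.94, 0, 0, 0, 0, 1, -0.25, 0.94, 0, 0, 0, 0, 1, -0.25, 0.94, 0, 0, 0, 0, 1, -0.25, 0.94, 0, 0, 0, 0, 1, -0.25, 0.94, 0, 0, 0, 0, 1, -0.25, 0.94, 0, 0, 0, 0, 1, -0.25, 0.94, 0, 0, 0, 0, 1])

```text
time: 7.98
ee_pos: [0.4851, 0.1006, 0.1852]
tcp_rot: [180.0, -0.0, 23.8]
wrist_force: [0.5, -0.5, 0.4]
opening: -0.0001
grasp_force: 0.0
```

>>> send_rows(moves=[-0.25, 0.94, 0, 0, 0, 0, 1, -0.25, 0.94, 0, 0, 0, 0, 1, -0.25, 0.94, 0, 0, 0, 0, 1, -0.25, 0.94, 0, 0, 0, 0, 1, -0.25, 0.94, 0, 0, 0, 0, 1, 0, 0, 0, 0, 0, 0, 1])

```text
time: 8.72
ee_pos: [0.4575, 0.2104, 0.1849]
tcp_rot: [-179.6, 0.0, 24.6]
wrist_force: [-0.5, -0.0, -0.0]
opening: 0.0002
grasp_force: 0.0
```

```bash
python3 - <<'E'
from h import *
im=save('wrist','w2');o=bot.get_obs();print(o['time'],o['ee_pos'],o['tcp_rot'],-im['R'].T@im['t'])
for r in bot.landmark_of('wrist','module_1')[:5]: print(round(r['p'],2),np.round(r['pixel'],1),atw(im,r['pixel'],.008).round(4))
E
```

```text
8.775 [0.45757209 0.20980264 0.18483169] [-1.79654979e+02  1.37546052e-02  2.45318578e+01] [0.51842883 0.23767091 0.32835657]
0.96 [245.3 161.5] [0.4393 0.2945 0.008 ]
0.86 [297.  182.3] [0.4414 0.2346 0.008 ]
0.68 [338.1 197.4] [0.4446 0.1879 0.008 ]
0.67 [203.3 148.6] [0.4335 0.3444 0.008 ]
```

View pics/w2.png

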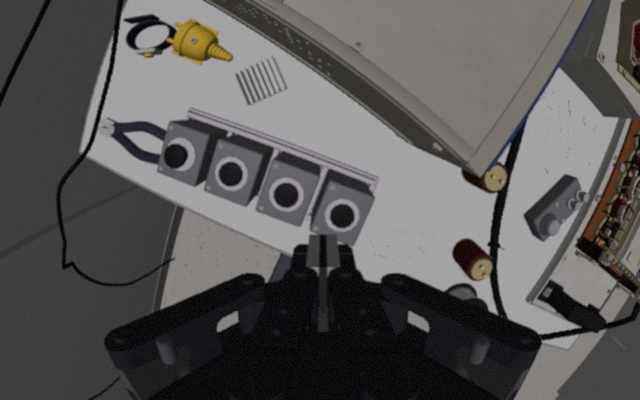

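Wrist view: four buttons at about (178,153), (231,173), (286,195) and (341,215). The pose deviates slightly from what I commanded, so I check the joints and zoom in on the buttons.

```bash
python3 - <<'E'
from h import *
o=bot.get_obs();print(o['q'],o['qd'],o['joint_efforts'],o['torque'])
t=cv2.imread('pics/w2.png')
cv2.imwrite('pics/w2c.png',cv2.resize(t[105:250,145:390],None,fx=3.2,fy=3.2,interpolation=2))
save('side','s2'); s=cv2.imread('pics/s2.png')
cv2.imwrite('pics/s2c.png',cv2.resize(s[20:260,220:420],None,fx=2.5,fy=2.5,interpolation=2))
E
```

```text
[ 24.39897485  -2.11420427  -2.31215239  89.81267097   0.33851209
 179.91037388] [-0.5463498  -0.0585696  -0.21676947 -0.07693101  0.03116272  0.18860282] [ 6.96973577e-01 -4.45191801e+01  4.70672500e+01 -1.64409232e-02
  5.84259164e-02  4.94655778e-04] [0.00469614 0.0167647  0.01977974]
```

View pics/w2c.png

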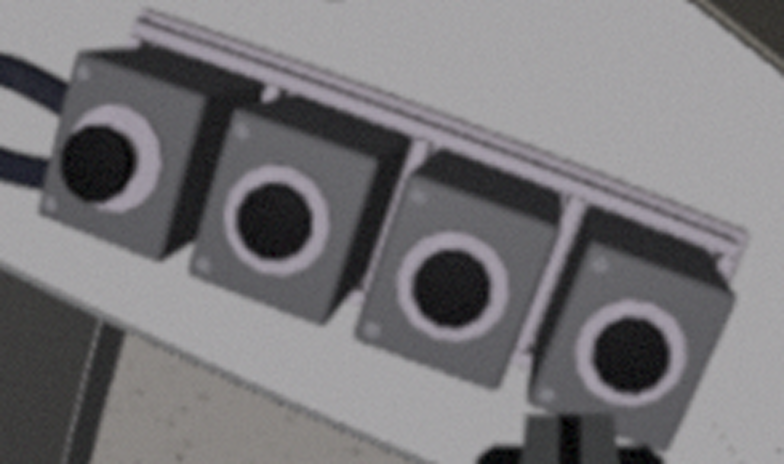

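View pics/s2c.png

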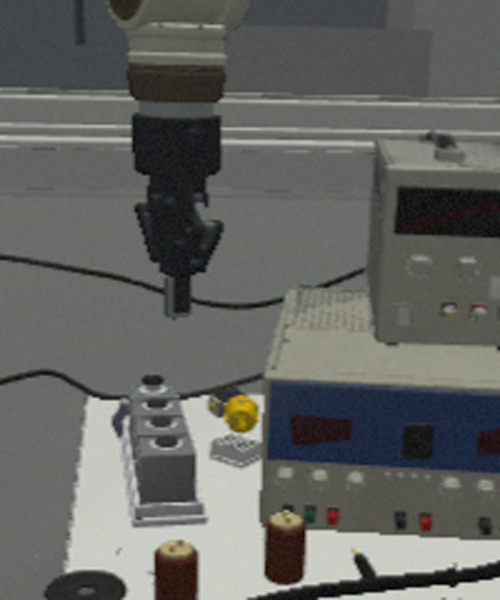

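The leftmost module, at y≈0.34, is tripped: its cap is clearly displaced from its ring, and it stands proud in the side view. Joint 6 is at its limit, so I turn the yaw about +30° as I go.

>>> send_rows(moves=[0, 0, 0, 0, 0, 0.6, 1, -0.1, 0.75, 0, 0, 0, 0.5, 1, -0.1, 0.75, 0, 0, 0, 0.5, 1, -0.1, 0.75, 0, 0, 0, 0.5, 1, -0.1, 0.75, 0, 0, 0, 0.5, 1, -0.1, 0.75, -0.4, 0, 0, 0.5, 1, -0.1, 0.75, -0.5, 0, 0, 0.4, 1, -0.1, 0.75, -0.5, 0, 0, 0, 1])

```text
time: 9.88
ee_pos: [0.4401, 0.3416, 0.1489]
tcp_rot: [-179.6, 0.0, 54.5]
wrist_force: [0.2, -0.7, 0.3]
opening: -0.0001
grasp_force: 0.0
```

>>> send_rows(moves=[0, 0, 0, 0, 0, 0, 1, 0, 0, 0, 0, 0, 0, 1])

```text
time: 10.12
ee_pos: [0.4401, 0.341, 0.1498]
tcp_rot: [-179.6, 0.0, 54.5]
wrist_force: [0.7, 0.1, 0.5]
opening: -0.0003
grasp_force: 0.0
```

```bash
python3 - <<'E'
from h import *
im=save('wrist','w3');o=bot.get_obs();print(o['time'],o['ee_pos'],o['tcp_rot'],-im['R'].T@im['t'],o['q'])
g=cv2.cvtColor(im['color'],cv2.COLOR_RGB2GRAY)
K=im['camera_matrix']
# predicted pixel of button top
for X in [(.439,.341,.084)]:
    c=im['R']@np.array(X)+im['t'];r=np.hypot(c[0],c[1]);th=np.arctan2(r,c[2]);px=K[:2,2]+K[0,0]*th*c[:2]/r;print('pred',px)
u,v=px.astype(int)
m=(g<60).astype(np.uint8);n,l,s,ce=cv2.connectedComponentsWithStats(m)
for i in range(1,n):
    if 60<s[i,4]<2500: print(s[i],ce[i].round(1),atw(im,ce[i],.084).round(4),atw(im,ce[i],.074).round(4))
for r in bot.landmark_of('wrist','module_1')[:5]: print(round(r['p'],2),np.round(r['pixel'],1),atw(im,r['pixel'],.008).round(4))
E
```

```text
10.175 [0.44024024 0.34087248 0.15014651] [-1.79660227e+02 -1.46239573e-02  5.45331964e+01] [0.47925296 0.39534743 0.29326424] [ 37.58162351   5.10252536   1.23293942  86.21549182   0.32927364
 163.04813926]
pred [322.81615299 211.26967082]
[   0    0   98  113 1389] [43.4 49.2] [0.3157 0.6169 0.084 ] [0.3079 0.6275 0.074 ]
[299   0  61  49 630] [331.2  13.6] [0.5238 0.4505 0.084 ] [0.5259 0.4531 0.074 ]
[392   0  11  19  70] [397.9   7.4] [0.5654 0.4297 0.084 ] [0.5695 0.4313 0.074 ]
[611   0  29 101 161] [627.2  49.3] [0.7809 0.2988 0.084 ] [0.7954 0.2942 0.074 ]
[617   0  23  74 802] [632.1  23.8] [0.8129 0.3163 0.084 ] [0.8288 0.3125 0.074 ]
[405  23  82 247 848] [449.6 141.8] [0.5424 0.3306 0.084 ] [0.5454 0.3275 0.074 ]
[330  47  19   6  77] [339.1  49.9] [0.5127 0.4259 0.084 ] [0.5143 0.4274 0.074 ]
[ 212   90   82   91 2103] [249.6 132.8] [0.4306 0.4158 0.084 ] [0.4283 0.4168 0.074 ]
[304 195  29  29 635] [317.9 209.2] [0.437  0.3443 0.084 ] [0.435  0.3419 0.074 ]
[ 533  321  105   79 1579] [585.3 367.8] [ 0.6054 -0.0749  0.084 ] [ 0.6115 -0.0973  0.074 ]
[626 378  14  11  77] [633.6 382.3] [ 0.7383 -0.3413  0.084 ] [ 0.7507 -0.3765  0.074 ]
0.72 [238.  123.2] [0.4094 0.4373 0.008 ]
0.69 [318.9 189.3] [0.434  0.3412 0.008 ]
0.61 [348.9 223.8] [0.4378 0.2959 0.008 ]
0.55 [382.3 262.5] [0.4422 0.2394 0.008 ]
```

View pics/w3.png

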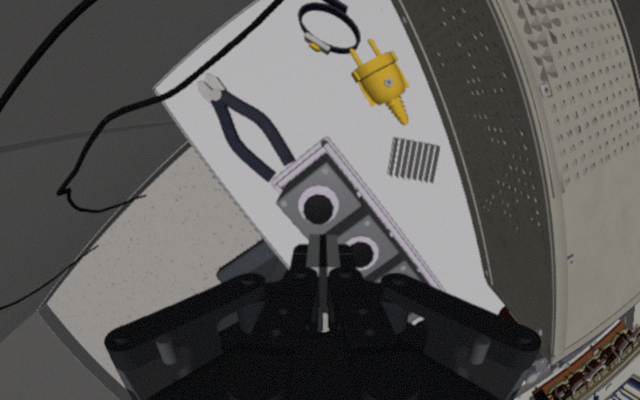

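The tripped cap shows at (318,209), which puts it at about (0.4365, 0.343). I correct and descend.

>>> send_rows(moves=[-0.14, 0.09, -0.7, 0, 0, 0, 1, 0, 0, -0.7, 0, 0, 0, 1, 0, 0, -0.7, 0, 0, 0, 1, 0, 0, -0.3, 0, 0, 0, 1, 0, 0, 0, 0, 0, 0, 1])

```text
time: 10.85
ee_pos: [0.4363, 0.3431, 0.0891]
tcp_rot: [-179.6, 0.1, 54.6]
wrist_force: [-0.9, -0.2, -0.1]
opening: 0.0001
grasp_force: 0.0
```

>>> send_rows(moves=[0, 0, -0.1, 0, 0, 0, 1, 0, 0, -0.1, 0, 0, 0, 1, 0, 0, -0.1, 0, 0, 0, 1, 0, 0, -0.1, 0, 0, 0, 1, 0, 0, 0, 0, 0, 0, 1])

```text
time: 11.48
ee_pos: [0.4366, 0.3434, 0.0798]
tcp_rot: [-179.7, -0.0, 54.6]
wrist_force: [0.1, 0.8, 0.7]
opening: -0.0003
grasp_force: 0.4
```

>>> send_rows(moves=[0, 0, -0.08, 0, 0, 0, 1, 0, 0, -0.08, 0, 0, 0, 1, 0, 0, 0, 0, 0, 0, 1])

```text
time: 11.85
ee_pos: [0.4365, 0.3434, 0.0755]
tcp_rot: [-179.6, 0.0, 54.6]
wrist_force: [-0.3, 0.9, 0.7]
opening: 0.0006
grasp_force: 0.5
```

>>> send_rows(moves=[0, 0, -0.06, 0, 0, 0, 1, 0, 0, 0, 0, 0, 0, 1])

```text
time: 12.1
ee_pos: [0.4365, 0.3433, 0.0741]
tcp_rot: [-179.6, 0.0, 54.6]
wrist_force: [0.1, 0.2, 1.0]
opening: 0.0003
grasp_force: 0.5
```

>>> send_rows(moves=[0, 0, -0.04, 0, 0, 0, 1, 0, 0, 0, 0, 0, 0, 1])

```text
time: 12.35
ee_pos: [0.4366, 0.3434, 0.074]
tcp_rot: [-179.7, -0.0, 54.6]
wrist_force: [-2.0, -1.1, 7.8]
opening: 0.0002
grasp_force: 3.8
```

The hard stop is reached: 7.8 N at z = 0.074. Withdrawing.

>>> send_rows(moves=[0, 0, 0.2, 0, 0, 0, 1, 0, 0, 0.7, 0, 0, 0, 1, 0, 0, 0.9, 0, 0, 0, 1, 0, 0, 0.9, 0, 0, 0, 1, 0, 0, 0.9, 0, 0, 0, 1, 0, 0, 0.5, 0, 0, 0, 1, 0, 0, 0, 0, 0, 0, 1, 0, 0, 0, 0, 0, 0, 1])

```text
time: 13.35
ee_pos: [0.4363, 0.3432, 0.1749]
tcp_rot: [-179.6, 0.1, 54.6]
wrist_force: [-0.0, -0.1, -0.2]
opening: 0.0001
grasp_force: 0.0
```

```bash
python3 - <<'E'
from h import *
im=save('wrist','w4');o=bot.get_obs();print(o['time'],o['ee_pos'])
save('side','s4')
t=cv2.imread('pics/w4.png');s=cv2.imread('pics/s4.png')
cv2.imwrite('pics/f.png',np.hstack([cv2.resize(t[130:280,240:440],(600,450)),cv2.resize(s[160:240,260:292],(180,450))]))
E
```

```text
13.4 [0.4362682  0.34313333 0.17479741]
```

View pics/f.png

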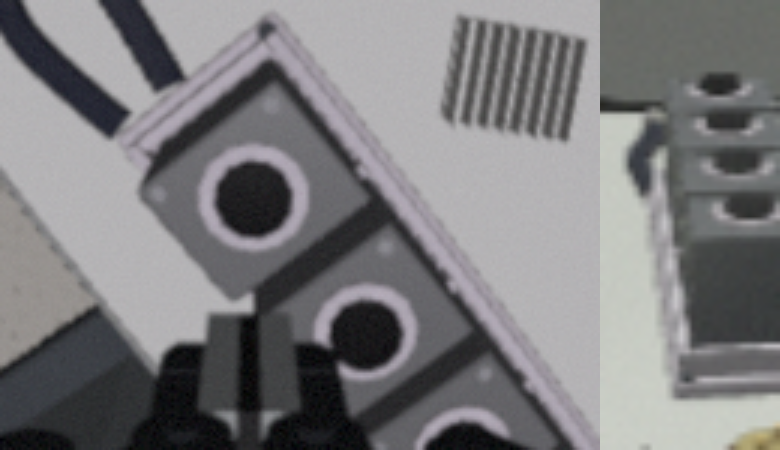

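The button is now level with its neighbours and centred in its ring, and the other modules look unchanged.

```bash
python3 -c "
from workcell import bot
print(bot.job_done())"
```

```text
the job is handed in; nothing more can be done
None
```

I touched the earth stud lightly (about 1–2 N, about 4 mm of travel, clear of the posts), then pushed the tripped leftmost module's button in to its hard stop (7.8 N) and withdrew; handed in at about 13.4 s, with the button level with the other three in the last pictures.

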